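# Cam-clamp the cream pattern in its jig

## Task

In the pattern shop, two cam clamps stand open on the bench. Clamp the cream pattern: swing the red lever of its own clamp counter-clockwise (seen from above) until the cam has pushed the pattern against the spring buffer and the buffer is pressed about halfway in, then let go. Do not drive the buffer all the way in, and leave the other clamp, its dark wooden block and the cream cone alone.

Things in the scene. Friction and masses are not known exactly. Their poses are not given: they have to be found in the camera images.
- cam_lever (a joint): Angle of the pattern clamp's red lever, rad: 0 open, grows counter-clockwise from above, limit 2.3; starts at 0 to 0.2. Its white cam disc (80 mm wide, 24 mm off-centre) pushes the pattern by 24*(cos 0.6 - cos(0.6+angle)) mm. From angle 0, gaps of 10 to 24 mm must close before the buffer moves; it is halfway in at about 1.0 to 1.7 rad. Stiff (4 to 8 N at the knob); stays where left.
- lever_knob (a point): Point on the axis of the upright black knob at the end of that lever, 20 mm below its top and 95 mm above the bench. Knob: 24 mm diameter, 52 mm tall, spins freely on its pin. The x axis points level along the lever, outwards; the vertical pivot is 100 mm back along -x. z up. The red bar below is 22 mm wide, its top 61 mm above the bench.
- buffer (a joint): How far that clamp's spring buffer is pressed in, m: 0 relaxed, 0.022 bottomed. Black rubber plate, 70 mm wide, 36 mm high, on two yellow rods in a blue block, on the pattern's far side from the cam. 22 mm of yellow rod shows when relaxed, 11 mm when halfway in. Spring: 2 N to start, 11 N fully in.
- pattern: The thing to clamp: cream foundry pattern with two rounded ridges and a trough between, on a brown base; base 70 x 100 x 30 mm, 60 mm high in all. It lies loose on the pattern clamp's plywood board (18 mm thick) between cam and buffer and two low guide strips. Origin: centre of its underside; x points from cam to buffer, z up.
- other_knob (a point): Bystander: the same point on the black knob of the other, identical clamp, which holds the dark wooden block. Not to be moved.
- core_box: Bystander: dark wooden block 70 x 100 x 34 mm with a half-round rib 18 mm high on top, lying in the other clamp. Origin: centre of its underside.
- cone: Bystander: upright cream tapered cone, 68 mm across its foot, 110 mm high, standing on the bench on the robot's right-hand side. Origin: centre of its underside.
Not all that is in view belongs to the job. Leave any orange or turquoise look-alike of the pattern alone.

How it is judged:
By the outcome, as a careful person would: the job done as asked, in the order asked, and still so for the second after the job is handed in, with the robot touching nothing.
It also fails if it takes over 38 s, if anything falls off the work surface, if the arm or the gripper's body presses on something with over 40 N, if the wrist force passes 120 N, or if a joint passes its speed limit or range.

## Robot

A 6-joint arm with a two-finger parallel gripper is mounted at the origin on the work surface. World frame = base frame: x ahead of the robot, y to its left, z up, the work surface at z = 0. Lengths are in mm, angles in rad, forces in N, time in s.
With the tool pointing down it reaches from about 350 to 775 mm from the base axis. Payload 7.3 kg.
Tool frame: the origin (TCP) lies at the very end of the fingers, on their centre line; the grasp point (between the pads) lies 19 mm behind it; x points along the fingers, z is the direction in which the jaws open and shut, and the axes are right-handed (so a half turn about x gives the same grasp; the last joint's range is limited). The gripper opens to 92 mm and grips with 3 to 60 N. Pads are 19 mm wide; open, the fingers measure 130 mm over their backs; the gripper's body (75 mm by 190 mm) begins 47 mm behind the grasp point.
Start: joints at [-1.248, 0.342, 1.524, -0, 1.275, -0.146], TCP at [237.228, -468.367, 226.741] pointing down, gripper open.
Joint ranges: [-2.53, 2.53], [-0.77, 2.02], [0.04, 2.7], [-1, 4.14], [0.28, 2.66], [-3.11, 3.11]. Speed limits (rad/s): [2.57, 2.57, 3.14, 3.14, 3.14, 3.14].

## Interface

Orientations are given as [roll, pitch, yaw] about the fixed x, y, z axes, in that order (R = Rz(yaw) Ry(pitch) Rx(roll)).
In Python, from plant import * gives the robot as it stands.
- The arm moves only by the tool carry_out, never from a script. Its argument "rows" is a list of rows, each a list of 4 numbers: the shift along the world's x, y, z in mm, then the turn about the world's z in degrees. In form: [[x, y, z, twist], ...]. A call has 1 to 20 rows; each row is the pose to reach, as a shift and turn from the pose measured when the call began; what a row does not reach only later rows make up. A row lasts 1/12 s, in which the tool goes at most 41.7 mm and 7.16 degrees, less where a joint would pass 70% of its speed; a pose out of reach is approached as far as the arm can. A call with a gripper value outside its range is refused whole. "hand" is the finger opening in mm, from 0 to 91.8, set as the call begins (left out, the last holds). The fingers move at their own pace and stop on an object; the grip force is fixed at half the most. Time passes only in rows, so rows that repeat a pose let the fingers close. It gives the time, the measured TCP pose, the force and the opening at its end, in the units of the state.
- get_obs(): the state, without advancing time (a new reading comes with each control period).
- capture(name): name is "side" or "top"; returns the picture (420x560x3 uint8, red, green, blue); there is no depth.
- camera_info(name): a dict with "camera_matrix" (3x3 intrinsics, pixels), "pose" (4x4, takes a point from camera to world coordinates). Camera axes: x right, y down, z forward; pixel columns grow to the right and rows downward; lengths in mm; the calibration is good to about 2 mm. A picture is of the moment at which its call begins. camera_info takes no time and is no camera call.
- close_job(): hands the job in, once; it reports no verdict.
The state is a dict: "time": time; "joint_positions": joint angles; "dq": joint speeds; "tau": joint torques, N m; "tool_pos": TCP position; "tcp_rot": TCP orientation; "contact_force": force on the tool from outside, world axes, zero at the start; "moment": the same for the moment, N m; "grip_width": finger opening in mm.
Only numpy, scipy, OpenCV 4.12 (cv2) and the standard library are available. Lean on these libraries where they do the work, as an engineer would, in place of code of your own. Each camera call takes 0.05 s, during which the arm holds its last target. There are 200 camera calls.

## Working session

There is one attempt and no reset: what is moved stays moved. The work goes in short steps, Python scripts to look and compute and a tool call to move; the robot and the scene stay as the last step left them, time stands still between calls to the robot, and variables do not carry over. Pictures are saved under pics/ and viewed, about 8 in all and at most 12, crops included, and the job is handed in when it is done.

Besides the shell and the picture viewer there is one more tool, called as name(argument=value, ...) on one line, values as JSON. carry_out: Moves the arm, as the interface text tells. Its arguments: {"type":"object","properties":{"rows":{"type":"array"},"hand":{"type":"number"}},"required":["rows"]}

```bash
mkdir -p pics; cat > h.py <<'E'
from plant import *
import numpy as np, cv2
def save(n,img): cv2.imwrite('pics/'+n,cv2.cvtColor(img,cv2.COLOR_RGB2BGR))
def ray(cam,u,v,z):
    c=camera_info(cam);K=np.array(c["camera_matrix"]);T=np.array(c["pose"])
    d=T[:3,:3]@np.linalg.solve(K,[u,v,1]);o=T[:3,3]
    return o+d*(z-o[2])/d[2]
def proj(cam,p):
    c=camera_info(cam);K=np.array(c["camera_matrix"]);T=np.array(c["pose"])
    q=K@(T[:3,:3].T@(np.array(p,float)-T[:3,3]));return q[:2]/q[2]
E
python3 - <<'E'
from h import *
a=capture("top");b=capture("side")
np.save('a.npy',a);np.save('b.npy',b)
save('top0.png',a);save('side0.png',b)
for n in("top","side"):print(camera_info(n))
print(get_obs())
E
```

```text
{'camera_matrix': array([[470.24252126,   0.        , 285.7442416 ],
       [  0.        , 470.24252126, 207.11831809],
       [  0.        ,   0.        ,   1.        ]]), 'pose': array([[ 1.21814659e-02, -9.97747678e-01,  6.59634895e-02,
         4.97592171e+02],
       [-9.99830847e-01, -1.12446608e-02,  1.45545837e-02,
        -3.97460364e+01],
       [-1.37800651e-02, -6.61296277e-02, -9.97715882e-01,
         1.36817327e+03],
       [ 0.00000000e+00,  0.00000000e+00,  0.00000000e+00,
         1.00000000e+00]])}
{'camera_matrix': array([[432.4232559 ,   0.        , 275.57442447],
       [  0.        , 432.4232559 , 208.20335102],
       [  0.        ,   0.        ,   1.        ]]), 'pose': array([[ 9.84907464e-01, -8.33919313e-02,  1.51667643e-01,
         3.43234853e+02],
       [-1.71624920e-01, -5.83994343e-01,  7.93407521e-01,
        -1.09437455e+03],
       [ 2.24092602e-02, -8.07462936e-01, -5.89492520e-01,
         8.72241605e+02],
       [ 0.00000000e+00,  0.00000000e+00,  0.00000000e+00,
         1.00000000e+00]])}
{'time': 0.1, 'joint_positions': array([-1.24801232e+00,  3.42639105e-01,  1.52489342e+00,  3.35233403e-06,
        1.27539134e+00, -1.46027960e-01]), 'dq': array([ 0.00161351, -0.00046207, -0.00194241, -0.00127321, -0.00033717,
        0.00118717]), 'tau': array([ 2.09074002e-03, -4.32001948e+01, -2.44694799e+01,  7.18557998e-02,
        5.25866705e-02, -5.46935075e-05]), 'tool_pos': array([ 237.10532143, -468.01853173,  226.13148845]), 'tcp_rot': array([2.9931565 , 1.56946511, 1.89117117]), 'contact_force': array([-0.7670189 ,  0.57023132, -0.18405995]), 'moment': array([ 0.00860837, -0.03414012, -0.01749335]), 'grip_width': 91.91665844234397}
```

View pics/top0.png

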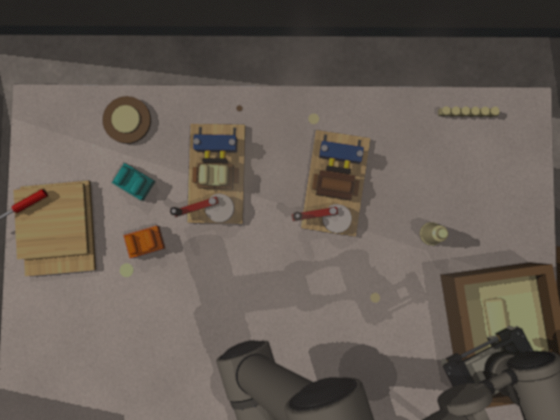

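View pics/side0.png

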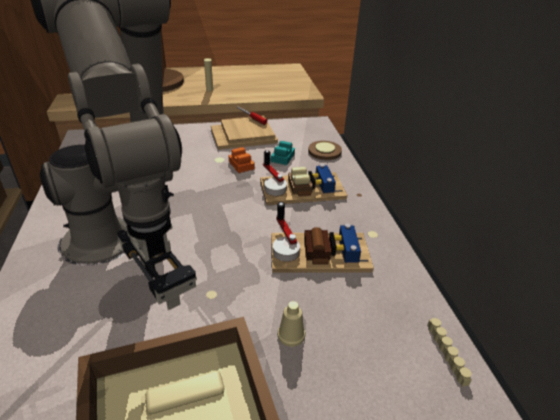

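Top view: the pattern clamp is the left one (cream ridged pattern ~(212,174), knob ~(176,211), buffer ~(215,150)). The right one holds the dark block (335,185) with its knob at ~(297,216). The orange (144,242) and turquoise (133,181) objects are look-alikes, and the cone is at (434,233). I'll confirm this with an enlarged crop and measure.

```bash
python3 - <<'E'
from h import *
a=np.load('a.npy');b=np.load('b.npy')
A=cv2.resize(a[115:235,155:265],None,fx=5,fy=5,interpolation=cv2.INTER_CUBIC)
B=cv2.resize(b[140:210,250:350],None,fx=5,fy=5,interpolation=cv2.INTER_CUBIC)
A=np.clip(A*1.5,0,255).astype(np.uint8)
save('crop1.png',A)
save('crop2.png',np.clip(B*1.3,0,255).astype(np.uint8))
E
```

```text
(no output)
```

View pics/crop1.png

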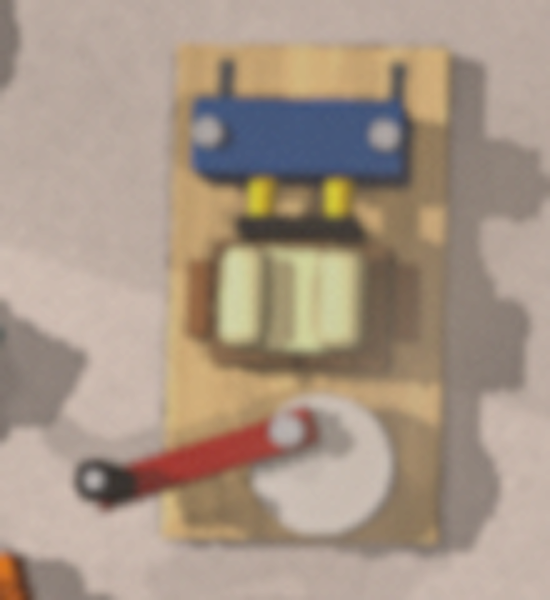

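View pics/crop2.png

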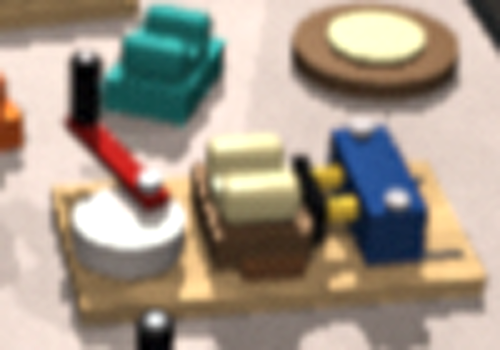

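The crops confirm it: the cream ridged pattern on its brown base sits in the left clamp. The knob top is at top-image (173,211), the pivot cap at (212.5,201) and the buffer plate at ~(215,161), relaxed, with a gap to the pattern.

```bash
python3 - <<'E'
from h import *
k=ray("top",173.3,210.8,115);k2=ray("side",267,151.2,115)
print(k,k2)
for z in(61,68,75):
  p=ray("top",212.4,200.8,z);d=k-p;print(z,p,np.hypot(*d[:2]),np.degrees(np.arctan2(d[1],d[0])))
# clamp axis from board edges (z=18)
e=[ray("top",155+x/5,115+y/5,18) for x,y in((180,45),(165,540),(447,45),(440,540))]
for q in e:print(q)
for i in(0,2):
  d=e[i]-e[i+1];print(np.degrees(np.arctan2(d[1],d[0])))
bl=[ray("top",155+x/5,115+y/5,z) for x,y,z in((250,175,40),(250,215,40),(300,240,54),(300,360,48),(145,470,61))]
for q in bl:print(q)
print(ray("top",434,230,110))
E
```

```text
[567.16832761 279.60714689 115.        ] [567.40451726 274.14854331 115.        ]
61 [599.40013467 184.51710018  61.        ] 100.40421490037184 108.72464908473134
68 [598.85494624 183.31615614  68.        ] 101.37059090744863 108.21490085704772
75 [598.30975781 182.11521209  75.        ] 102.3448387860632 107.71481852909356
[826.97153079 259.58864902  18.        ]
[537.8557845 260.867193   18.       ]
[828.34465984 103.45176174  18.        ]
[539.71698293 102.28520751  18.        ]
-0.2533749795807152
0.23157262923681116
[746.54654437 212.61866451  40.        ]
[723.45492415 212.07437665  40.        ]
[707.10250819 180.77007618  54.        ]
[639.63036928 180.26066385  48.        ]
[575.54357864 263.51644462  61.        ]
[ 524.19332827 -416.736039    110.        ]
```

carry_out(rows=[[3,7,0,1],[10,22,0,2],[20,45,0,5],[33,75,0,8],[48,108,0,12],[63,142,0,16],[78,175,0,19],[92,209,0,23],[107,242,0,27],[122,276,0,30],[137,310,0,34],[152,343,0,38],[167,377,0,41],[182,410,0,45],[196,444,0,49],[211,477,0,52],[226,511,0,56],[241,545,0,60],[252,570,0,62],[260,588,0,64]], hand=50)

```text
time: 1.77
tool_pos: [497.1, 123.0, 225.8]
tcp_rot: [2.756, 1.569, 2.776]
contact_force: [0.5, -0.4, -0.1]
grip_width: 50.0
```

carry_out(rows=[[6,13,0,2],[16,35,0,4],[28,62,0,7],[40,90,0,10],[52,116,0,13],[62,138,0,16],[68,151,-5,17],[70,155,-20,18],[70,155,-40,18],[70,155,-60,18],[70,155,-75,18],[70,155,-80,18],[70,155,-80,18]])

```text
time: 2.85
tool_pos: [565.8, 277.9, 144.1]
tcp_rot: [2.995, 1.565, -2.953]
contact_force: [0.5, -0.2, 0.4]
grip_width: 50.1
```

```bash
python3 - <<'E'
from h import *
b=capture("side");a=capture("top");o=get_obs();print(o["tool_pos"],o["tcp_rot"],proj("side",o["tool_pos"]),proj("top",[567,278,115]))
B=cv2.resize(b[90:210,220:350],None,fx=4,fy=4,interpolation=cv2.INTER_CUBIC)
A=cv2.resize(a[115:235,135:265],None,fx=4,fy=4,interpolation=cv2.INTER_CUBIC)
save('c3.png',np.clip(np.vstack([B,A])[:,:,:]*1.4,0,255).astype(np.uint8) if 0 else np.clip(cv2.resize(np.hstack([B,A]),(800,369))*1.4,0,255).astype(np.uint8))
E
```

```text
[567.23585153 278.21976063 146.5257948 ] [2.48370139 1.56948831 2.81818022] [266.87080521 142.87757461] [173.89608552 210.86955196]
```

View pics/c3.png

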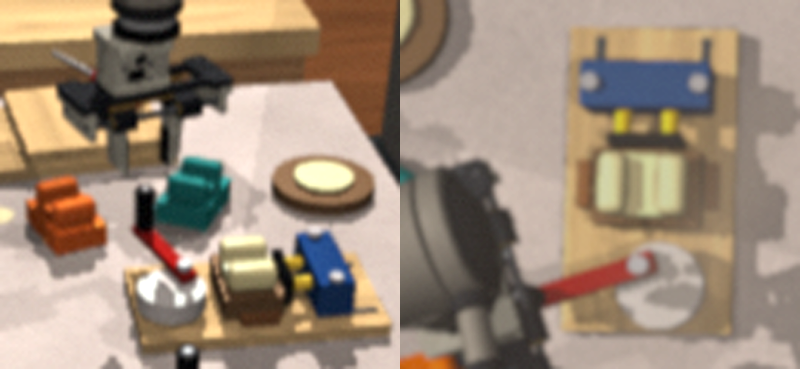

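The side view shows the fingers straddling the knob (crop x 120 and 165, knob at 145), with the tips just above its top. The top view is occluded by the hand. I'll descend and cage the knob loosely.

carry_out(rows=[[0,0,-10,0],[0,0,-25,0],[0,0,-40,0],[0,0,-55,0],[0,0,-68,0],[0,0,-75,0],[0,0,-75,0],[0,0,-75,0]])

```text
time: 3.62
tool_pos: [567.5, 278.3, 71.9]
tcp_rot: [2.198, 1.57, 2.532]
contact_force: [0.4, 0.4, -0.4]
grip_width: 50.1
```

carry_out(rows=[[0,0,0,0],[0,0,0,0],[0,0,0,0],[0,0,0,0],[0,0,0,0]], hand=30)

```text
time: 4.03
tool_pos: [567.6, 278.4, 72.3]
tcp_rot: [1.443, 1.57, 1.777]
contact_force: [-1.0, -1.8, 0.1]
grip_width: 30.3
```

carry_out(rows=[[-3,-1,0,2],[-6.5,-2.5,0,4],[-13,-5.5,0,8],[-19,-8.5,0,12],[-25,-12.5,0,16],[-30.5,-16.5,0,20],[-35.5,-21,0,24],[-40.5,-26,0,28],[-45.5,-31,0,32],[-49.5,-36.5,0,36],[-53.5,-42.5,0,40],[-53.5,-42.5,0,40]])

```text
time: 5.03
tool_pos: [514.0, 235.6, 72.6]
tcp_rot: [0.654, 1.57, 1.689]
contact_force: [1.3, -0.4, 0.8]
grip_width: 30.1
```

```bash
python3 - <<'E'
from h import *
b=capture("side");a=capture("top");o=get_obs();print(o["tool_pos"],o["tcp_rot"],o["contact_force"])
B=cv2.resize(b[120:210,230:350],None,fx=4,fy=4,interpolation=cv2.INTER_CUBIC)
A=cv2.resize(a[115:235,135:265],None,fx=3,fy=3,interpolation=cv2.INTER_CUBIC)
save('c4.png',np.clip(np.hstack([cv2.resize(B,(400,300)),cv2.resize(A,(400,369))[:300]])*1.4,0,255).astype(np.uint8))
E
```

```text
[514.26657995 235.82521446  72.5366867 ] [1.35459209 1.57019219 2.38482701] [ 0.19163876 -0.73499483 -0.84565214]
```

View pics/c4.png

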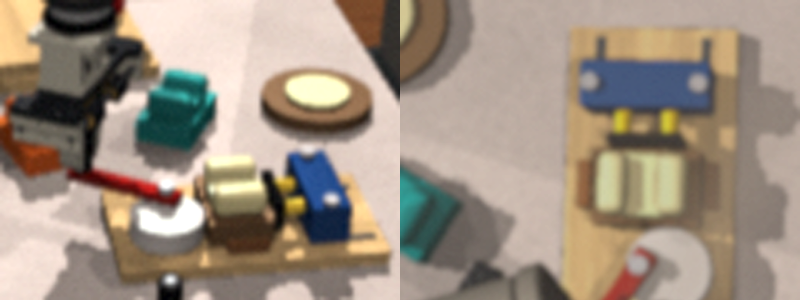

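The lever follows cleanly and the pattern and buffer haven't visibly moved yet. I'll continue in small steps and measure the yellow rod length numerically after each.

```bash
cat > m.py <<'E'
from h import *
def yel(img,box):
    x0,x1,y0,y1=box;h=cv2.cvtColor(img[y0:y1,x0:x1],cv2.COLOR_RGB2HSV)
    c=img[y0:y1,x0:x1].astype(float);w=np.clip((np.minimum(c[...,0],c[...,1])-c[...,2]-35)/60,0,1)
    m=cv2.inRange(h,(22,170,60),(35,255,255))
    return w*(m>0) if 0 else m
def rods(a,b):
    mt=yel(a,(195,235,140,170));ms=yel(b,(300,335,160,200))
    return (mt>0).sum(),(ms>0).sum(),(mt>0).sum(1)
if __name__=="__main__":
    print("base",rods(np.load('a.npy'),np.load('b.npy')))
    a=capture("top");b=capture("side");np.save('a1.npy',a);np.save('b1.npy',b)
    print("now",rods(a,b));o=get_obs();print(o["time"],o["tool_pos"],o["contact_force"])
    # column profile through rods, plate darkness (top)
    for n,im in(("b",np.load('a.npy')),("n",a)):
        print(n,im[146:190,206:209].mean(1).astype(int).tolist()[::1])
E
python3 m.py
```

```text
base (np.int64(49), np.int64(35), array([0, 0, 0, 0, 0, 0, 0, 0, 0, 0, 0, 5, 8, 8, 8, 8, 7, 5, 0, 0, 0, 0,
       0, 0, 0, 0, 0, 0, 0, 0]))
now (np.int64(47), np.int64(33), array([0, 0, 0, 0, 0, 0, 0, 0, 0, 0, 0, 4, 8, 8, 8, 7, 7, 5, 0, 0, 0, 0,
       0, 0, 0, 0, 0, 0, 0, 0]))
5.2333 [514.32446536 235.96292812  72.40762869] [-0.48473376 -0.33410852  0.09436439]
b [[47, 58, 84], [46, 59, 83], [46, 57, 79], [55, 56, 66], [82, 72, 47], [111, 96, 35], [125, 110, 33], [129, 114, 33], [128, 113, 32], [128, 113, 33], [124, 109, 34], [105, 93, 35], [72, 64, 36], [49, 44, 38], [44, 40, 38], [43, 39, 36], [49, 42, 35], [70, 59, 45], [91, 80, 60], [103, 94, 70], [104, 96, 73], [102, 95, 71], [102, 94, 71], [101, 93, 70], [100, 92, 70], [99, 92, 69], [99, 91, 69], [99, 91, 69], [98, 91, 68], [98, 91, 68], [97, 89, 68], [96, 89, 68], [96, 88, 66], [96, 89, 68], [96, 89, 67], [94, 87, 67], [91, 84, 64], [86, 78, 60], [80, 73, 56], [77, 65, 50], [77, 62, 47], [74, 60, 46], [73, 60, 46], [90, 75, 55]]
n [[51, 63, 90], [50, 63, 90], [49, 61, 86], [59, 60, 71], [89, 78, 51], [119, 104, 37], [135, 120, 36], [138, 122, 35], [138, 122, 36], [137, 121, 36], [134, 118, 37], [113, 100, 37], [78, 69, 39], [52, 47, 40], [46, 43, 40], [46, 42, 39], [52, 45, 38], [75, 63, 48], [99, 87, 65], [110, 101, 75], [111, 103, 77], [110, 102, 77], [110, 101, 76], [109, 100, 76], [108, 99, 74], [107, 99, 74], [107, 98, 74], [106, 98, 74], [106, 97, 73], [105, 97, 73], [104, 97, 73], [103, 95, 72], [103, 95, 72], [103, 95, 72], [103, 95, 72], [102, 94, 71], [98, 90, 68], [92, 85, 65], [86, 77, 60], [82, 70, 53], [83, 67, 50], [79, 63, 48], [78, 65, 49], [98, 81, 59]]
```

carry_out(rows=[[-3.5,-6,0,4],[-6.5,-12,0,8],[-9,-19,0,12],[-11,-25.5,0,16],[-11,-25.5,0,16]])

```text
time: 5.65
tool_pos: [503.5, 210.5, 72.5]
tcp_rot: [0.499, 1.57, 1.81]
contact_force: [0.6, 1.2, -0.4]
grip_width: 30.1
```

```bash
python3 m.py
```

```text
base (np.int64(49), np.int64(35), array([0, 0, 0, 0, 0, 0, 0, 0, 0, 0, 0, 5, 8, 8, 8, 8, 7, 5, 0, 0, 0, 0,
       0, 0, 0, 0, 0, 0, 0, 0]))
now (np.int64(41), np.int64(31), array([0, 0, 0, 0, 0, 0, 0, 0, 0, 0, 0, 3, 9, 8, 8, 8, 5, 0, 0, 0, 0, 0,
       0, 0, 0, 0, 0, 0, 0, 0]))
5.75 [503.44596803 210.56396531  72.42954914] [ 0.45208486  0.19616156 -0.53435939]
b [[47, 58, 84], [46, 59, 83], [46, 57, 79], [55, 56, 66], [82, 72, 47], [111, 96, 35], [125, 110, 33], [129, 114, 33], [128, 113, 32], [128, 113, 33], [124, 109, 34], [105, 93, 35], [72, 64, 36], [49, 44, 38], [44, 40, 38], [43, 39, 36], [49, 42, 35], [70, 59, 45], [91, 80, 60], [103, 94, 70], [104, 96, 73], [102, 95, 71], [102, 94, 71], [101, 93, 70], [100, 92, 70], [99, 92, 69], [99, 91, 69], [99, 91, 69], [98, 91, 68], [98, 91, 68], [97, 89, 68], [96, 89, 68], [96, 88, 66], [96, 89, 68], [96, 89, 67], [94, 87, 67], [91, 84, 64], [86, 78, 60], [80, 73, 56], [77, 65, 50], [77, 62, 47], [74, 60, 46], [73, 60, 46], [90, 75, 55]]
n [[50, 63, 90], [49, 63, 89], [49, 60, 85], [59, 60, 71], [88, 77, 50], [118, 103, 37], [134, 118, 34], [138, 122, 35], [138, 122, 36], [133, 118, 36], [116, 103, 37], [85, 75, 38], [56, 51, 40], [46, 42, 40], [47, 43, 39], [59, 51, 42], [80, 70, 54], [98, 89, 67], [106, 98, 75], [104, 96, 73], [102, 94, 71], [99, 92, 70], [99, 91, 69], [98, 91, 69], [99, 91, 69], [99, 91, 69], [99, 91, 70], [99, 90, 69], [98, 90, 68], [98, 90, 68], [97, 90, 68], [98, 90, 69], [97, 90, 69], [97, 89, 68], [97, 89, 68], [95, 87, 67], [93, 86, 66], [87, 77, 59], [81, 67, 51], [79, 62, 48], [76, 62, 47], [89, 75, 55], [116, 97, 69], [135, 111, 79]]
```

The rod edge has shifted by ~0.8 px, so the buffer is in ~2.3 mm. About 21° more is needed; I'll advance 14° and measure again.

carry_out(rows=[[-1.5,-7,0,4],[-3,-13.5,0,8],[-3.5,-20.5,0,12],[-3.5,-24,0,14],[-3.5,-24,0,14]])

```text
time: 6.17
tool_pos: [500.0, 187.1, 72.4]
tcp_rot: [0.698, 1.57, 2.248]
contact_force: [0.3, 2.8, -0.7]
grip_width: 30.0
```

```bash
cat > m2.py <<'E'
from h import *
def edges(im,c):
    p=im[140:175,c-1:c+2].astype(float).mean(1)[:,0];t=.68*p[8:22].max();i=int(np.argmax(p[8:20]))+8
    lo=i
    while p[lo]>t:lo+=1
    up=i
    while p[up]>t:up-=1
    return up+(t-p[up])/(p[up+1]-p[up]), lo-(t-p[lo])/(p[lo-1]-p[lo])
a0=np.load('a.npy');a=capture("top");b=capture("side")
np.save('a1.npy',a);np.save('b1.npy',b)
for c in(207,222):
    e0=edges(a0,c);e=edges(a,c);print(c,np.round(e0,2),np.round(e,2),"in mm",round((e0[1]-e[1]-e0[0]+e[0])*2.8,2),"ratio",round((e[1]-e[0])/(e0[1]-e0[0]),2))
o=get_obs();print(o["time"],o["tool_pos"],o["contact_force"])
E
python3 m2.py
```

```text
207 [10.18 17.53] [10.12 14.85] in mm 7.34 ratio 0.64
222 [10.41 17.71] [10.35 15.19] in mm 6.87 ratio 0.66
6.2667 [500.05264853 187.1189764   72.44432955] [-0.3325704   3.79475317 -0.19952204]
```

carry_out(rows=[[0,-7,0,4],[0.5,-13,0,8],[1,-15.5,0,9],[1,-15.5,0,9],[1,-15.5,0,9]])

```text
time: 6.68
tool_pos: [500.9, 172.3, 72.4]
tcp_rot: [0.844, 1.569, 2.548]
contact_force: [-1.2, 4.8, 0.8]
grip_width: 29.8
```

```bash
python3 m2.py
```

```text
207 [10.18 17.53] [10.03 13.85] in mm 9.88 ratio 0.52
222 [10.41 17.71] [10.24 14.24] in mm 9.22 ratio 0.55
6.7833 [500.95954791 172.25329886  72.43727568] [-1.45701568  5.31298252 -0.5982746 ]
```

carry_out(rows=[[0.5,-3,0,2],[0.5,-5,0,3],[0.5,-5,0,3],[0.5,-5,0,3]])

```text
time: 7.12
tool_pos: [501.2, 168.0, 72.4]
tcp_rot: [0.612, 1.569, 2.369]
contact_force: [-1.5, 6.1, 0.7]
grip_width: 29.8
```

```bash
python3 m2.py
```

```text
207 [10.18 17.53] [ 9.98 13.71] in mm 10.16 ratio 0.51
222 [10.41 17.71] [10.22 13.94] in mm 10.03 ratio 0.51
7.2167 [501.22176627 168.02424483  72.41897421] [-1.4133682   6.07168659  0.34717385]
```

carry_out(rows=[[0,0,0,0],[0,0,0,0],[0,0,0,0],[0,0,0,0]], hand=50)

```text
time: 7.55
tool_pos: [501.3, 167.7, 72.4]
tcp_rot: [0.907, 1.569, 2.663]
contact_force: [-0.1, 0.4, -0.4]
grip_width: 48.9
```

```bash
python3 m2.py
```

```text
207 [10.18 17.53] [ 9.99 13.71] in mm 10.2 ratio 0.5
222 [10.41 17.71] [10.2  13.93] in mm 9.98 ratio 0.51
7.65 [501.26293556 167.77198515  72.39029441] [ 0.26310418  0.1995235  -0.48335557]
```

Halfway in (rod length ratio 0.50) and it holds after release. Retreating straight up, then aside.

carry_out(rows=[[0,0,8,0],[0,0,25,0],[0,0,50,0],[0,0,80,0],[0,0,110,0],[-10,0,130,0],[-30,0,140,0],[-55,0,145,0],[-75,0,145,0],[-85,0,145,0],[-85,0,145,0]])

```text
time: 8.57
tool_pos: [414.8, 167.8, 218.1]
tcp_rot: [0.697, 1.569, 2.454]
contact_force: [0.0, -0.3, 0.0]
grip_width: 49.7
```

```bash
python3 m2.py; python3 - <<'E'
from h import *
a=np.load('a1.npy');b=np.load('b1.npy')
B=cv2.resize(b[130:280,230:390],(400,375),interpolation=cv2.INTER_CUBIC)
A=cv2.resize(a[115:265,165:325],(400,375),interpolation=cv2.INTER_CUBIC)
save('c5.png',np.clip(np.hstack([B,A])*1.4,0,255).astype(np.uint8))
E
```

```text
207 [10.18 17.53] [10.02 13.7 ] in mm 10.27 ratio 0.5
222 [10.41 17.71] [10.23 13.92] in mm 10.08 ratio 0.51
8.6667 [417.01552611 167.79526315 217.81731502] [ 0.47602042  0.27252185 -0.7824758 ]
```

View pics/c5.png

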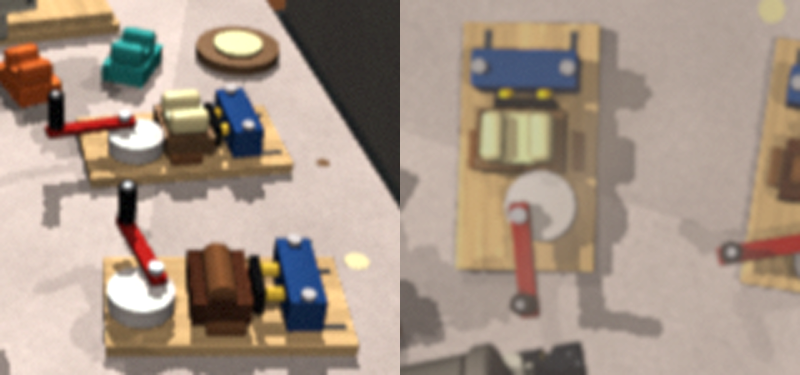

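The lever stands swung through ~80°, with the pattern held between cam and plate and the rods about half showing. The other clamp is unchanged and the gripper is clear. Handing in.

```bash
python3 -c "
from plant import *
print(close_job())"
```

```text
the job is handed in; nothing more can be done
None
```

The cream pattern is clamped with its buffer about halfway in, and I handed the job in at about 8.7 s. I caged the red lever's knob loosely in the fingers, swung it about 80° counter-clockwise in measured steps, then opened and lifted clear.

- **Buffer:** The last top-view check shows yellow rods at 0.50 and 0.51 of their relaxed length. The direct pixel estimate reads slightly less, about 10.1–10.3 mm of the 11 mm target. The reading stayed steady after release and after the arm retreated.
- **Forces:** The largest force I saw at the tool was about 6 N.
- **Bystanders:** In the final picture the other clamp and its dark block look unchanged. The cone was outside that picture; the arm crossed its side of the bench with the fingertips at about 226 mm, well above its 110 mm height.

No check failed. Early on, the two cameras disagreed by about 5 mm on the knob's position. I used the top view, and the grasp showed it was good enough.

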